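# Let the bench winch back to its rope clamp and prove the pawl

### The arm

A 6-joint arm with a two-finger parallel gripper is mounted at the origin on the work surface. World frame = base frame: x ahead of the robot, y to its left, z up, the work surface at z = 0. Lengths are in mm, angles in rad, forces in N, time in s.
With the tool pointing down it reaches from about 250 to 725 mm from the base axis. Payload 9.7 kg.
Tool frame: the origin (TCP) lies midway between the tips of the shut fingers; the grasp point (between the pads) lies 19 mm behind it (pinch_z is the z of the grasp point in the tool frame, in mm); z points along the fingers, y is the line along which they close (so a half turn about z gives the same grasp; the last joint's range is limited). The gripper opens to 85 mm and grips with 20 to 120 N. Pads are 22 mm wide; open, the fingers measure 114 mm over their backs; the gripper's body (76 mm by 85 mm) begins 54 mm behind the grasp point. The pads swing forward as they close: fully open they stand 13 mm farther back than shut.
Start: joints at [1.35, 0.087, 0.176, 1.66, 0, 1.571], TCP at [120.453, 536.645, 231.284] pointing down, gripper open.
Joint ranges: [-3.13, 3.13], [-0.85, 1.81], [-1.15, 1.24], [-2.2, 2.28], [-1.44, 1.52], [-3.14, 3.14]. Speed limits (rad/s): [2.22, 2.22, 2.57, 3.14, 3.14, 3.14].

### API

Orientations are given as a 3x3 rotation matrix whose columns are the frame's x, y, z axes.
In Python, from workcell import state, camera, close_job, masks_of, spot_point, pinch_z gives the robot as it stands. The module is installed in compiled form; this text tells all that it offers.
- The arm moves only by the tool play_rows, never from a script. Its argument "commands" is one flat list of numbers, 5 for each row, row after row: the opening, from 0 (shut) to 1 (fully open), then the shift along the tool's x, y, z in mm, then the turn about the tool's z in rad. In form: [gripper, x, y, z, turn, gripper, x, y, z, turn, ...]. A call has exactly 10 rows; each row shifts and turns the commanded pose from where the row before left it, along the tool's axes as they then stand; what a row does not reach is not made up. A row lasts 1/12 s, in which the tool goes at most 41.7 mm and 7.16 degrees, less where a joint would pass 70% of its speed; a pose out of reach is approached as far as the arm can. A call with a gripper value outside its range is refused whole. The fingers move at their own pace and stop on an object; "squeeze" is the grip in N (left out, the last holds). Time passes only in rows, so rows that do not move let the fingers close, or fill a call up. It gives the time, the measured TCP pose, the force, the opening and the grip force at its end, in the units of the state.
- state(): the state, without advancing time (a new reading comes with each control period).
- camera(name): name is "scene" or "top" or "wrist"; returns a dict with "color" (400x640x3 uint8, red, green, blue), "fx", "fy", "cx", "cy" (pixels), "cam_to_world" (4x4, takes a point from camera to world coordinates). Camera axes: x right, y down, z forward; pixel columns grow to the right and rows downward; lengths in mm; the calibration is good to about 2 mm. A picture is of the moment at which its call begins. There is no depth.
- close_job(): hands the job in; it is judged then, once.
Trained networks look in a picture, given as the dict that the camera call returned (one of the last four; its "shot" number tells which), for a name from the list of things; names that differ only in an ending like _2 or _b are one class to them, and where a whole thing is asked for, a point or a joint stands for the part that bears it (a point fixed in the world has none). Each returns a list of dicts, best first, with "conf" (0 to 1); they miss things now and then, are a little off and sometimes report something else, mostly with a low value. They report only what shows in the picture. A call takes as long as a camera call.
- masks_of(picture, label): "region" (400x640 bool, what is visible of it) and "rect" ([left, top, right, bottom] in pixels, round what is visible of it).
- spot_point(picture, label): "centre" ([column, row] in pixels: a listed point, or the origin of a listed thing).
The state is a dict: "t": time; "joint_pos": joint angles; "qvel": joint speeds; "joint_efforts": joint torques, N m; "tool_pos": TCP position; "tcp_rot": TCP orientation; "wrist_force": force on the tool from outside, world axes, zero at the start; "moment": the same for the moment, N m; "width": opening from 0.0 (shut) to 1.0 (fully open); "grip_force": force on a finger pad.
Only numpy, scipy, OpenCV 4.12 (cv2) and the standard library are available. Lean on these libraries where they do the work, as an engineer would, in place of code of your own. Each camera call takes 0.05 s, during which the arm holds its last target. There are 200 camera calls.

### The job

The rope is off the lesson winch and the crank has been left high. Press the yellow thumb pad to lift the pawl clear of the toothed wheel, never forcing it against its stop, hold it while the weight of the crank slowly turns the drum back, and let go so that the pawl drops into the tooth that brings the red rope clamp nearest to straight up. Then prove the lock: lean down on the black crank handle with about 10 N for a second, and leave the winch standing so, without disturbing the things around it.

Things in the scene. Friction and masses are not known exactly. Their poses are not given: they have to be found in the camera images.
- winch: Hand winch bolted to a plywood board 300 x 250 x 18 mm, fixed on the bench. Origin on the bench, straight below the middle of the shaft. x points across the shaft, away from the side with the thumb pad (which faces the robot); y runs along the shaft to the crank; z up. Aluminium side plates at y = +-45 mm, shaft 118 mm above the bench, highest fixed part 175 mm.
- wheel (a point): Centre of the dark toothed wheel, fixed to the drum outside the plate at y = -56 mm, 118 mm above the bench: 110 mm across the tips, 20 saw teeth 7 mm high, 8 mm thick. Wound the other way (crank lifted) the wheel clicks past the pawl, if it was let back too far.
- clamp (a point): Outer end of the red rope clamp, 49 mm from the shaft axis between the blue drum flanges (104 mm across). Its z axis points out from the shaft. The clamp is pinched tight somewhere round the drum tube, differently each time, and turns with the drum; at the start it leans 0.5 to 1.65 rad from straight up, away from the robot. Turning back brings it up and then over to the robot's side.
- drum (a joint): Turn of drum, wheel, clamp and crank in rad; grows as the drum turns back. 0: crank level. It can be held at 0 and every 0.314 rad. Starts held at -1.26, crank high, its weight (hidden) on the pawl; 2 to 5 teeth must be let back. With the pawl clear a stiff greased brake lets it turn back at about 0.1 rad/s (crank high) to 0.25-0.4 (near level), on and on until the crank hangs.
- pawl: Steel pawl with the yellow thumb pad as its tail. Origin on the line of its pin, which lies along y of the winch at x = -67 mm, z = 164 mm; axes as the winch's when home, it turns about -y as the pad goes down. Pad: 26 mm along x, 28 mm along y, middle of its top at x = -60, y = -56, z = +8 mm of the pawl, but its lever is bent, up to 5 mm higher or lower each time. Free below.
- pawl_nose (a point): Lower front corner of the pawl's nose, at the foot of a tooth: 166 mm above the bench when fully home, 60 mm from the pin. From 6.6 mm up it is clear of the teeth. Let go 0.27 to 0.06 rad before a holding place, it rides down the tooth and the drum catches there; if too early, it can be lifted again.
- stop_screw (a point): Head of the brass lift stop screw, 9 mm across, under the tail of the pawl 34 mm from its pin. A hard stop, set differently each time: it meets the tail when the pad has gone down 7.4 to 9 mm (clear of the teeth is 6.6 mm). Spring and tooth load take 4 to 8 N on the pad; at the stop the force climbs at once, so feel for it.
- crank_end (a point): Outer end of the flat steel crank arm, 130 mm from the shaft axis, at y = 79 mm of the winch; turns with the drum. From it the black handle, 26 mm in diameter, points along y of the winch, y = 85 to 182 mm, but it is bent a little: its middle may lie up to 5 mm higher or lower. Pushed down, the handle turns the drum the way that the pawl holds, and then gives hardly at all.
- cola: Part-full cola bottle with red label and cap, 66 mm in diameter, 219 mm high, loose; leave alone. Origin at the centre of its foot.
- jar: Glass jar with steel lid, 76 mm in diameter, 110 mm high, loose; leave alone. Origin at the centre of its foot.
- palette: White plastic six-well palette, 150 x 100 x 18 mm, loose; leave alone. Origin under its centre.
- egg: Brown hen's egg, 42 mm in diameter, 56 mm high, standing in a well of the palette, its top 64 mm above the bench; leave alone. Origin at its lower end.

How it is judged (in metres and radians):
On the way, in this order (a step that is already met when the one before it is completed fails the run):
1. the pawl is lifted clear of the wheel while the drum still stands short of its place (z of pawl_nose in the frame of winch above 0.1723 m and angle between clamp's own z axis and vertical above 0.4 rad), for 0.1 s.
2. the drum has turned back until the red clamp is on top and the pawl is home in that tooth (angle between clamp's own z axis and vertical below 0.19 rad and z of pawl_nose in the frame of winch below 0.1678 m and velocity of joint drum between -0.05 and 0.05 rad/s), for 0.3 s.
3. the crank handle is leaned on with at least 7 N and the pawl holds the drum (all of step 2 and contact force between the fingers and drum above 7 N), for 0.4 s.
At the end, for the whole second after the job is handed in: Red clamp within 0.19 rad of straight up (half a tooth is 0.157), the drum at rest, the pawl fully home (nose within 1.8 mm of the foot of the tooth), the bystanders within 30 mm of where they stood (all of step 2 and not (distance of any of cola, jar, palette, egg from where it was at the start of the episode above 0.03 m)); the robot touches nothing.
It fails at once if the pawl is pushed with more than 14 N (forced against its stop) (contact force between any of the fingers, the arm and pawl above 14 N).
It fails at once if the crank or drum is pushed with more than 16 N (contact force between any of the fingers, the arm and drum above 16 N).
It fails at once if the bottle, jar, palette or egg is shifted by more than 30 mm (distance of any of cola, jar, palette, egg from where it was at the start of the episode above 0.03 m).
It also fails if it takes over 67 s, if anything falls off the work surface, if the arm or the gripper's body presses on something with over 40 N, if the wrist force passes 120 N, or if a joint passes its speed limit or range.

## Working session

There is one attempt and no reset: what is moved stays moved. The work goes in short steps, Python scripts to look and compute and a tool call to move; the robot and the scene stay as the last step left them, time stands still between calls to the robot, and variables do not carry over. Pictures are saved under pics/ and viewed, at most 10 in all, crops included, and the job is handed in when it is done.

Besides the shell and the picture viewer there is one more tool, called after ">>>" by a JSON object that holds its "method" and its "body", one argument or row to a line. play_rows: Moves the arm, as the interface text tells. Its arguments: {"type":"object","properties":{"commands":{"type":"array","items":{"type":"number"}},"squeeze":{"type":"number"}},"required":["commands"]}

```bash
mkdir -p pics; cat > h.py <<'E'
import numpy as np, cv2
from workcell import *
def proj(c,P):
    M=np.linalg.inv(c["cam_to_world"]); p=M[:3,:3]@np.asarray(P,float)+M[:3,3]
    return np.array([c["fx"]*p[0]/p[2]+c["cx"],c["fy"]*p[1]/p[2]+c["cy"]])
def ray(c,uv):
    T=np.asarray(c["cam_to_world"]); d=T[:3,:3]@np.array([(uv[0]-c["cx"])/c["fx"],(uv[1]-c["cy"])/c["fy"],1]); return T[:3,3],d/np.linalg.norm(d)
def atz(c,uv,z):
    o,d=ray(c,uv); return o+d*(z-o[2])/d[2]
def save(c,n): cv2.imwrite("pics/"+n+".png",c["color"][:,:,::-1])
E
python3 - <<'E'
from h import *
np.set_printoptions(precision=2,suppress=True)
s=state();print(s["t"],s["tool_pos"],s["tcp_rot"],s["wrist_force"],pinch_z)
for n in("scene","top"):
    c=camera(n);save(c,n);print(n,c["fx"],np.asarray(c["cam_to_world"]))
    for l in["winch","wheel","clamp","pawl","pawl_nose","stop_screw","crank_end","cola","jar","palette","egg"]:
        r=spot_point(c,l); print(l,[(np.round(x["centre"],1),round(x["conf"],2)) for x in r[:2]])
E
```

```text
0.0 [120.42 536.43 230.62] [[-0.98  0.22 -0.  ]
 [ 0.22  0.98 -0.  ]
 [ 0.   -0.   -1.  ]] [ 0.21  0.61 -0.25] -18.700000000000003
scene 508.6666003383854 [[  -0.78    0.53   -0.34 1041.42]
 [   0.63    0.65   -0.43  648.28]
 [  -0.01   -0.54   -0.84 1299.05]
 [   0.      0.      0.      1.  ]]
winch [(array([304.9, 221.6]), 0.96)]
wheel [(array([289. , 183.8]), 0.63), (array([224.3, 153.2]), 0.28)]
clamp [(array([290.2, 198.2]), 0.71)]
pawl []
pawl_nose [(array([290.1, 174.3]), 0.72)]
stop_screw [(array([317.4, 155.5]), 0.47)]
crank_end [(array([331.2, 182.9]), 0.65), (array([422.7, 317.4]), 0.42)]
cola [(array([222.5, 150.2]), 0.98), (array([290. , 198.8]), 0.39)]
jar [(array([251.7, 122.2]), 0.92)]
palette [(array([420.8, 317.7]), 0.59)]
egg [(array([427.6, 318.8]), 0.64), (array([288., 184.]), 0.6)]
top 380.92257451293364 [[   0.14   -0.97    0.21  337.15]
 [  -0.99   -0.14    0.02   33.68]
 [   0.01   -0.21   -0.98 1255.65]
 [   0.      0.      0.      1.  ]]
winch []
wheel [(array([350.2, 195.9]), 0.79)]
clamp [(array([333.1, 177.4]), 0.77)]
pawl []
pawl_nose [(array([348.8, 194.6]), 0.59)]
stop_screw []
crank_end [(array([306.7, 197.8]), 0.79)]
cola [(array([441. , 209.7]), 0.68), (array([347. , 194.2]), 0.32)]
jar [(array([447.7, 243.7]), 0.98)]
palette [(array([201.7, 200.7]), 0.66), (array([304.6, 196.3]), 0.22)]
egg [(array([195. , 203.1]), 0.56)]
```

```bash
python3 - <<'E'
import cv2
a=cv2.imread("pics/scene.png")[90:350,180:480];b=cv2.imread("pics/top.png")[130:280,160:480]
cv2.imwrite("pics/a.png",cv2.resize(a,(692,600),interpolation=2));cv2.imwrite("pics/b.png",cv2.resize(b,(800,375),interpolation=2))
E
```

```text
(no output)
```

View pics/a.png

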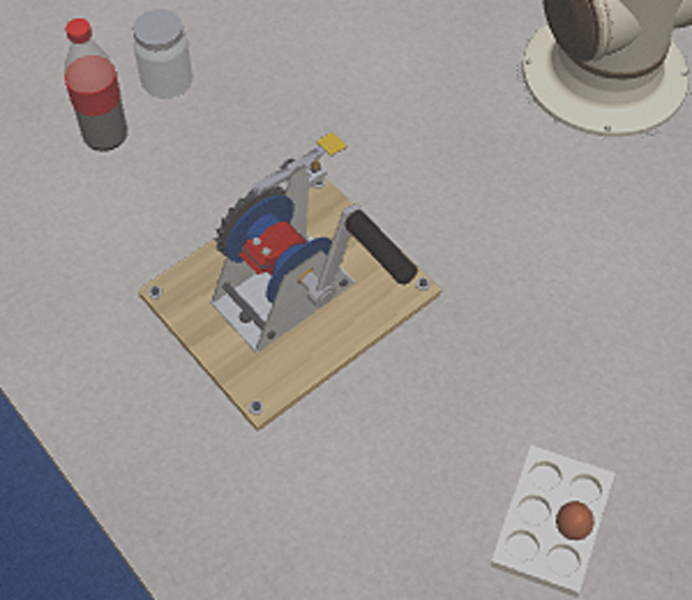

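View pics/b.png

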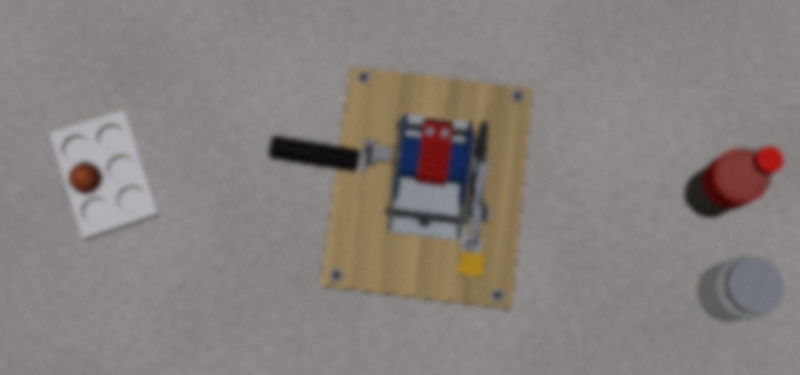

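```bash
cat > fit.py <<'E'
from h import *
from scipy.optimize import least_squares
np.set_printoptions(precision=3,suppress=True)
C={n:camera(n) for n in("scene","top")}
obs=[]
def blob(c,f):
    h=cv2.cvtColor(c["color"],cv2.COLOR_RGB2HSV).astype(int); m=f(h).astype(np.uint8)
    n,l,st,ce=cv2.connectedComponentsWithStats(m); i=1+np.argmax(st[1:,4]); return l==i,ce[i],st[i]
for n,c in C.items():
    m,ce,st=blob(c,lambda h:(abs(h[...,0]-23)<5)&(h[...,1]>170)&(h[...,2]>120)); print(n,"pad",ce,st); obs.append((n,"pad",ce))
    for l in("wheel","clamp","crank_end"):
        r=spot_point(c,l)
        if r: obs.append((n,l,np.array(r[0]["centre"])));print(n,l,r[0]["centre"],r[0]["conf"])
    wm=masks_of(c,"winch"); 
    if wm: print(wm[0]["rect"],wm[0]["conf"])
    h=cv2.cvtColor(c["color"],cv2.COLOR_RGB2HSV)
    hm,ce,st=blob(c,lambda h:(h[...,2]<50)&(np.add.outer((np.arange(400)-190)**2,(np.arange(640)-(340 if n=="scene" else 285))**2)<50**2)); print(n,"handle",ce,st); obs.append((n,"handle",ce))
    # plywood
    m,ce,st=blob(c,lambda h:(abs(h[...,0]-18)<6)&(h[...,1]>60)&(h[...,1]<150)&(h[...,2]>100))
    k=cv2.findContours(m.astype(np.uint8),0,2)[0]; k=np.vstack(k); hull=cv2.convexHull(k)[:,0]
    P=np.array([atz(c,p,18)[:2] for p in hull.astype(float)],np.float32); print(n,"board",cv2.minAreaRect(P))
q=1.2566
def model(p):
    x,y,w,pz,a,hz=p; R=np.array([[np.cos(w),-np.sin(w),0],[np.sin(w),np.cos(w),0],[0,0,1]]); o=np.array([x,y,0])
    f=lambda v:o+R@np.array(v,float)
    return {"pad":f([-127,-56,172+pz]),"wheel":f([0,-56,118]),"clamp":f([49*np.sin(a),0,118+49*np.cos(a)]),"crank_end":f([-130*np.cos(q),79,118+130*np.sin(q)]),
     "handle":f([-130*np.cos(q),133,118+130*np.sin(q)+hz])}
def res(p):
    M=model(p); return np.concatenate([proj(C[n],M[l])-uv for n,l,uv in obs]+[[p[3]/4,p[5]/4]])
s=least_squares(res,[420,0,0,0,1,0],loss="soft_l1",x_scale=[10,10,.1,3,.1,3])
print("fit x y yaw pad clampangle hz",s.x,s.cost); M=model(s.x)
for n,l,uv in obs: print(n,l,proj(C[n],M[l])-uv)
E
python3 fit.py
```

```text
scene pad [150.364  58.295] [141  55  23   9  44]
scene wheel [289.9, 186.2] 0.97
scene clamp [287.8, 199.4] 0.83
scene crank_end [332.2, 183.8] 0.62
[239.7, 145.0, 370.8, 277.4] 0.57
scene handle [336.579 194.368] [330 186  16  18  19]
scene board ((594.95703125, 13.8255615234375), (300.31964111328125, 252.24195861816406), 0.8022169470787048)
top pad [589.142 230.043] [573 220  34  21 423]
top wheel [348.8, 195.2] 0.78
top clamp [334.5, 177.5] 0.68
top crank_end [305.0, 194.6] 0.68
[264.9, 158.1, 371.7, 252.7] 0.84
top handle [285.216 191.016] [269 185  34  13 255]
top board ((592.302978515625, 11.1854248046875), (298.3938293457031, 247.9958038330078), 0.8745216131210327)
fit x y yaw pad clampangle hz [605.356   9.441   0.051 329.607   0.91    3.187] 504.84032244411407
scene pad [169.802   1.237]
scene wheel [-2.661 -0.181]
scene clamp [1.042 0.93 ]
scene crank_end [-1.571 -1.55 ]
scene handle [8.727 0.392]
top pad [-222.814  -16.103]
top wheel [ 3.043 -0.564]
top clamp [0.628 0.839]
top crank_end [0.952 0.079]
top handle [0.96  1.694]
```

```bash
python3 - <<'E'
s=open("fit.py").read()
s=s.replace("(h[...,1]>170)&(h[...,2]>120)","(h[...,1]>170)&(h[...,2]>120)&(np.add.outer((np.arange(400)-(152 if n=='scene' else 235))**2,(np.arange(640)-(324 if n=='scene' else 348))**2)<25**2)")
s=s.replace("h[...,2]<50)","h[...,2]<65)").replace("(np.arange(400)-190)**2,(np.arange(640)-(340 if","(np.arange(400)-195)**2,(np.arange(640)-(345 if").replace("<50**2","<30**2")
open("fit.py","w").write(s)
E
python3 fit.py
```

```text
scene pad [320.    152.875] [318 150   6   7   8]
scene wheel [287.3, 184.5] 0.91
scene clamp [289.2, 198.4] 0.67
scene crank_end [331.7, 182.1] 0.89
[238.4, 145.9, 370.2, 277.6] 0.88
scene handle [344.622 196.839] [330 181  31  32 341]
scene board ((594.95703125, 13.8255615234375), (300.31964111328125, 252.24195861816406), 0.8022169470787048)
top pad [348.164 235.433] [344 232   9   8  67]
top wheel [349.2, 195.6] 0.75
top clamp [331.8, 176.6] 0.84
top crank_end [306.6, 194.7] 0.7
[266.9, 157.8, 373.1, 254.9] 0.82
top handle [285.196 191.102] [268 185  35  13 285]
top board ((592.1768798828125, 11.337738037109375), (298.9299621582031, 248.1798858642578), 0.869103193283081)
fit x y yaw pad clampangle hz [604.771  10.501   0.023  -4.938   0.843   0.224] 12.075252685143527
scene pad [ 2.381 -0.898]
scene wheel [0.76  1.353]
scene clamp [0.364 0.88 ]
scene crank_end [-0.981  1.038]
scene handle [ 0.305 -0.171]
top pad [ 0.723 -0.969]
top wheel [ 2.235 -0.334]
top clamp [3.283 2.368]
top crank_end [-1.384 -0.687]
top handle [0.392 0.655]
```

>>> {"method": "play_rows", "body": {
  "commands": [0,0,0,0,-0.112,0,0,0,0,-0.112,0,-20,-32,2,0,0,-20,-32,2,0,0,-20,-32,2,0,0,-20,-32,2,0,0,-20,-32,2,0,0,-20,-32,2,0,0,-20,-32,2,0,0,-20,-32,2,0]
}}

```text
t: 3.03
tool_pos: [281.7, 279.6, 215.4]
tcp_rot: [[-1.0, -0.004, 0.001], [-0.004, 1.0, 0.001], [-0.001, 0.001, -1.0]]
wrist_force: [1.1, 0.6, -0.1]
width: 0.001
grip_force: 0.0
```

>>> {"method": "play_rows", "body": {
  "commands": [0,-16,-33,-2,0,0,-16,-33,-2,0,0,-16,-33,-2,0,0,-16,-33,-2,0,0,-16,-33,-2,0,0,-16,-33,-2,0,0,-16,-33,-2,0,0,-16,-33,-2,0,0,-16,-33,-2,0,0,-16,-33,0,0]
}}

```text
t: 3.87
tool_pos: [442.8, -50.4, 233.9]
tcp_rot: [[-1.0, -0.003, 0.001], [-0.003, 1.0, -0.0], [-0.001, -0.0, -1.0]]
wrist_force: [1.8, -0.4, 0.3]
width: 0.0
grip_force: 0.0
```

```bash
python3 - <<'E'
from h import *
np.set_printoptions(precision=2,suppress=True)
s=state();print(s["t"],s["tool_pos"],s["wrist_force"])
c=camera("wrist");save(c,"w1");print(c["fx"],c["cam_to_world"])
for l in("wheel","clamp","crank_end","stop_screw","pawl_nose"):print(l,[(x["centre"],x["conf"]) for x in spot_point(c,l)[:1]])
E
```

```text
3.8667 [442.83 -50.36 233.88] [ 1.76 -0.36  0.31]
306.03883636088176 [[ -0.     0.96   0.27 374.25]
 [  1.     0.     0.   -51.97]
 [ -0.     0.27  -0.96 376.49]
 [  0.     0.     0.     1.  ]]
wheel [([329.0, 345.6], 0.89)]
clamp []
crank_end []
stop_screw []
pawl_nose []
```

View pics/w1.png

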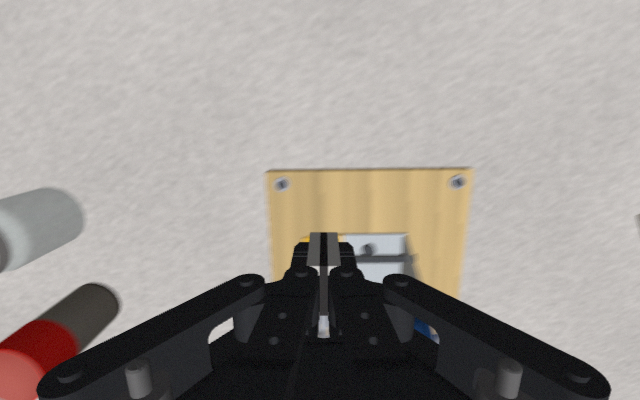

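```bash
python3 - <<'E'
from h import *
np.set_printoptions(precision=1,suppress=True)
im=cv2.imread("pics/scene.png")[:,:,::-1];h=cv2.cvtColor(im,cv2.COLOR_RGB2HSV).astype(int)
print(h[148:157,316:334,0]);print(h[148:157,316:334,1])
c=camera("top");d=camera("scene")
for z in(167,172,177):print(z,atz(c,(348.2,235.4),z),atz(d,(323.9,152.4),z))
E
```

```text
[[ 15 170 140 124 120  20  23  23  23  22 118 143  10   0   0  15   6  15]
 [ 10 132 127  20  23  23  23  23  22  23  23 118 135 170   0   8   6   5]
 [165 135  23  23  23  23  23  23  23  23  23  22 120 135   8   8  12  12]
 [173  21  24  23  23  23  22  23  23  23  23  23  23 122 140   8  12   5]
 [165  17  21  24  23  23  23  23  23  23  23  23  23  23 124   8   6   0]
 [ 10 130 118  20  24  23  23  23  23  23  23  23  24  22 120 170   8 173]
 [ 18 123 116 116  19  24  23  22  23  23  23  23  22 135 135   0   0  12]
 [130 135 115 116 114  21  23  23  23  23  20  18 120 135   8   8  15   8]
 [115 124 113 126 135 125  21  23  20  19 117 120   0   0  15   0   8   6]]
[[  9   5   5  11  15  95 183 175 169  85  18   6   5   6   6   9   8   9]
 [  5   8  14  96 151 177 163 166 168 171 122  20   6   5   3   6   8   9]
 [  3   9 106 176 168 160 163 159 164 166 170 125  19   6   6   6   8   8]
 [  6 103 183 170 162 157 158 163 156 159 165 171 125  20   5   6   8   9]
 [  6  26 186 172 163 157 158 160 156 160 156 164 176 132  10   6   8   8]
 [  4   4  27  80 180 165 161 158 155 161 159 165 174 172  18   4   6   6]
 [ 10  17  21  31  81 174 167 163 158 160 166 175 179   5   6   8   6   8]
 [  7   9  10  22  33  93 173 166 164 174 163  40  19   6   6   6   9   6]
 [ 11  12  14  10   4   9 143 185 171  45  16   6   2   5   6   6   6   8]]
167 [476.2 -46.8 167. ] [476.7 -44.6 167. ]
172 [475.5 -46.5 172. ] [479.2 -41.5 172. ]
177 [474.9 -46.1 177. ] [481.7 -38.5 177. ]
```

>>> {"method": "play_rows", "body": {
  "commands": [0,-10,1,0,0,0,-12,1,0,0,0,-12,1,4,0,0,0,1,8,0,0,0,0,8,0,0,0,0,8,0,0,0,0,8,0,0,0,0,8,0,0,0,0,5,0,0,0,0,0,0]
}}

```text
t: 5.1
tool_pos: [475.6, -44.2, 183.0]
tcp_rot: [[-1.0, -0.003, -0.002], [-0.003, 1.0, 0.0], [0.002, 0.0, -1.0]]
wrist_force: [0.3, -0.5, 0.1]
width: 0.003
grip_force: 0.0
```

>>> {"method": "play_rows", "body": {
  "commands": [0,0,0,1,0,0,0,0,1,0,0,0,0,1,0,0,0,0,1,0,0,0,0,1,0,0,0,0,0,0,0,0,0,0,0,0,0,0,0,0,0,0,0,0,0,0,0,0,0,0]
}}

```text
t: 5.93
tool_pos: [476.3, -44.2, 179.3]
tcp_rot: [[-1.0, -0.003, 0.0], [-0.003, 1.0, 0.0], [-0.0, 0.0, -1.0]]
wrist_force: [0.3, 0.9, 0.7]
width: -0.001
grip_force: 0.0
```

>>> {"method": "play_rows", "body": {
  "commands": [0,0,-2,1,0,0,0,0,1,0,0,0,0,1,0,0,0,0,1,0,0,0,0,1,0,0,0,0,0,0,0,0,0,0,0,0,0,0,0,0,0,0,0,0,0,0,0,0,0,0]
}}

```text
t: 6.77
tool_pos: [476.3, -46.2, 174.3]
tcp_rot: [[-1.0, -0.003, 0.0], [-0.003, 1.0, -0.0], [-0.0, -0.0, -1.0]]
wrist_force: [0.4, -0.2, 0.2]
width: -0.003
grip_force: 0.0
```

>>> {"method": "play_rows", "body": {
  "commands": [0,0,0,0.5,0,0,0,0,0.5,0,0,0,0,0.5,0,0,0,0,0.5,0,0,0,0,0.5,0,0,0,0,0.5,0,0,0,0,0,0,0,0,0,0,0,0,0,0,0,0,0,0,0,0,0]
}}

```text
t: 7.6
tool_pos: [476.3, -46.2, 171.3]
tcp_rot: [[-1.0, -0.003, 0.0], [-0.003, 1.0, -0.0], [-0.0, -0.0, -1.0]]
wrist_force: [0.3, -0.2, 0.6]
width: -0.001
grip_force: 0.0
```

>>> {"method": "play_rows", "body": {
  "commands": [0,0,0,0.5,0,0,0,0,0.5,0,0,0,0,0.5,0,0,0,0,0.5,0,0,0,0,0,0,0,0,0,0,0,0,0,0,0,0,0,0,0,0,0,0,0,0,0,0,0,0,0,0,0]
}}

```text
t: 8.43
tool_pos: [476.4, -46.2, 169.4]
tcp_rot: [[-1.0, -0.003, 0.0], [-0.003, 1.0, -0.0], [-0.0, -0.0, -1.0]]
wrist_force: [-1.3, 0.5, 1.9]
width: 0.001
grip_force: 1.2
```

>>> {"method": "play_rows", "body": {
  "commands": [0,0,0,0.5,0,0,0,0,0.5,0,0,0,0,0.5,0,0,0,0,0.5,0,0,0,0,0,0,0,0,0,0,0,0,0,0,0,0,0,0,0,0,0,0,0,0,0,0,0,0,0,0,0]
}}

```text
t: 9.27
tool_pos: [476.3, -46.2, 167.7]
tcp_rot: [[-1.0, -0.003, 0.0], [-0.003, 1.0, -0.0], [-0.0, -0.0, -1.0]]
wrist_force: [-2.3, 0.4, 5.5]
width: 0.0
grip_force: 2.9
```

>>> {"method": "play_rows", "body": {
  "commands": [0,0,0,0.4,0,0,0,0,0.4,0,0,0,0,0.4,0,0,0,0,0.4,0,0,0,0,0.4,0,0,0,0,0,0,0,0,0,0,0,0,0,0,0,0,0,0,0,0,0,0,0,0,0,0]
}}

```text
t: 10.1
tool_pos: [476.2, -46.2, 165.7]
tcp_rot: [[-1.0, -0.003, 0.0], [-0.003, 1.0, -0.0], [-0.0, -0.0, -1.0]]
wrist_force: [-1.4, 0.1, 6.3]
width: 0.0
grip_force: 3.2
```

>>> {"method": "play_rows", "body": {
  "commands": [0,0,0,0.4,0,0,0,0,0.4,0,0,0,0,0.4,0,0,0,0,0,0,0,0,0,0,0,0,0,0,0,0,0,0,0,0,0,0,0,0,0,0,0,0,0,0,0,0,0,0,0,0]
}}

```text
t: 10.93
tool_pos: [476.2, -46.3, 164.5]
tcp_rot: [[-1.0, -0.003, 0.0], [-0.003, 1.0, -0.0], [-0.0, -0.0, -1.0]]
wrist_force: [-3.6, -0.3, 6.6]
width: 0.001
grip_force: 3.3
```

```bash
cat > tr.py <<'E'
from h import *
def track(show=None):
    c=camera("scene"); h=c["color"].max(2).astype(int)
    if show: save(c,show)
    m=np.zeros((400,640),bool); m[165:300,315:400]=h[165:300,315:400]<65
    n,l,st,ce=cv2.connectedComponentsWithStats(m.astype(np.uint8)); i=1+np.argmax(st[1:,4])
    r=spot_point(c,"clamp"); k=spot_point(c,"crank_end");pn=spot_point(c,"pawl_nose")
    s=state()
    print(round(s["t"],2),"z%.2f F%.1f"%(s["tool_pos"][2],s["wrist_force"][2]),"handle",ce[i].round(2),st[i],"clamp",[x["centre"] for x in r[:1]],"end",[x["centre"] for x in k[:1]],"nose",[(x["centre"],x["conf"]) for x in pn[:1]])
    f=lambda v:np.array([604.8,10.5,0])+np.array([[np.cos(.02),-np.sin(.02),0],[np.sin(.02),np.cos(.02),0],[0,0,1]])@np.array(v)
    qs=np.arange(-1.5,1,.01);e=[np.linalg.norm(proj(c,f([-130*np.cos(q),133,118-130*np.sin(q)]))-ce[i]) for q in qs];j=np.argmin(e);print("q~",qs[j].round(2),"err",e[j].round(2))
    return c
if __name__=="__main__": import sys; track(sys.argv[1] if len(sys.argv)>1 else None)
E
python3 tr.py s2
```

```text
11.13 z164.54 F6.6 handle [344.2  196.86] [330 182  30  31 310] clamp [[288.6, 200.8]] end [[328.0, 183.8]] nose [([291.7, 173.6], 0.55)]
q~ -1.27 err 0.26
```

>>> {"method": "play_rows", "body": {
  "commands": [0,0,0,0.3,0,0,0,0,0.3,0,0,0,0,0,0,0,0,0,0,0,0,0,0,0,0,0,0,0,0,0,0,0,0,0,0,0,0,0,0,0,0,0,0,0,0,0,0,0,0,0]
}}

```text
t: 11.97
tool_pos: [476.2, -46.3, 163.9]
tcp_rot: [[-1.0, -0.003, 0.0], [-0.003, 1.0, -0.0], [-0.0, -0.0, -1.0]]
wrist_force: [-2.6, 0.2, 5.6]
width: -0.001
grip_force: 3.3
```

```bash
python3 tr.py s3
```

```text
12.17 z163.94 F6.6 handle [344.44 197.06] [330 182  30  31 312] clamp [[288.2, 198.6]] end [[327.4, 179.1]] nose [([288.9, 175.8], 0.48)]
q~ -1.27 err 0.13
```

>>> {"method": "play_rows", "body": {
  "commands": [0,0,0,0.25,0,0,0,0,0.25,0,0,0,0,0,0,0,0,0,0,0,0,0,0,0,0,0,0,0,0,0,0,0,0,0,0,0,0,0,0,0,0,0,0,0,0,0,0,0,0,0]
}}

```text
t: 13.0
tool_pos: [476.2, -46.2, 163.3]
tcp_rot: [[-1.0, -0.003, 0.0], [-0.003, 1.0, -0.0], [-0.0, -0.0, -1.0]]
wrist_force: [-2.1, -0.3, 5.5]
width: 0.006
grip_force: 3.1
```

```bash
python3 tr.py
```

```text
13.2 z163.32 F6.0 handle [345.91 195.88] [331 181  31  31 316] clamp [[291.6, 199.1]] end [[332.6, 177.7]] nose [([291.9, 172.1], 0.44)]
q~ -1.22 err 0.42
```

>>> {"method": "play_rows", "body": {
  "commands": [0,0,0,0.15,0,0,0,0,0.15,0,0,0,0,0,0,0,0,0,0,0,0,0,0,0,0,0,0,0,0,0,0,0,0,0,0,0,0,0,0,0,0,0,0,0,0,0,0,0,0,0]
}}

```text
t: 14.03
tool_pos: [476.2, -46.3, 163.1]
tcp_rot: [[-1.0, -0.003, 0.0], [-0.003, 1.0, -0.0], [-0.0, -0.0, -1.0]]
wrist_force: [-2.1, 0.3, 6.3]
width: 0.002
grip_force: 3.1
```

```bash
python3 tr.py
```

```text
14.23 z163.04 F5.3 handle [348.73 194.44] [334 180  31  31 305] clamp [[290.0, 196.8]] end [[335.0, 182.2]] nose [([291.7, 171.9], 0.51)]
q~ -1.14 err 0.63
```

>>> {"method": "play_rows", "body": {
  "commands": [0,0,0,0,0,0,0,0,0,0,0,0,0,0,0,0,0,0,0,0,0,0,0,0,0,0,0,0,0,0,0,0,0,0,0,0,0,0,0,0,0,0,0,0,0,0,0,0,0,0]
}}

```text
t: 15.07
tool_pos: [476.1, -46.3, 163.0]
tcp_rot: [[-1.0, -0.003, 0.0], [-0.003, 1.0, -0.0], [-0.0, -0.0, -1.0]]
wrist_force: [-3.1, -0.5, 5.1]
width: 0.003
grip_force: 3.1
```

```bash
python3 tr.py s4; python3 - <<'E'
import cv2
b=cv2.imread("pics/s4.png")[140:250,230:380];cv2.imwrite("pics/s4c.png",cv2.resize(b,(800,587),interpolation=2))
E
```

```text
15.27 z163.04 F5.2 handle [352.27 193.14] [338 179  31  30 266] clamp [[286.7, 198.0]] end [] nose [([289.6, 177.4], 0.45)]
q~ -1.03 err 0.72
```

View pics/s4c.png

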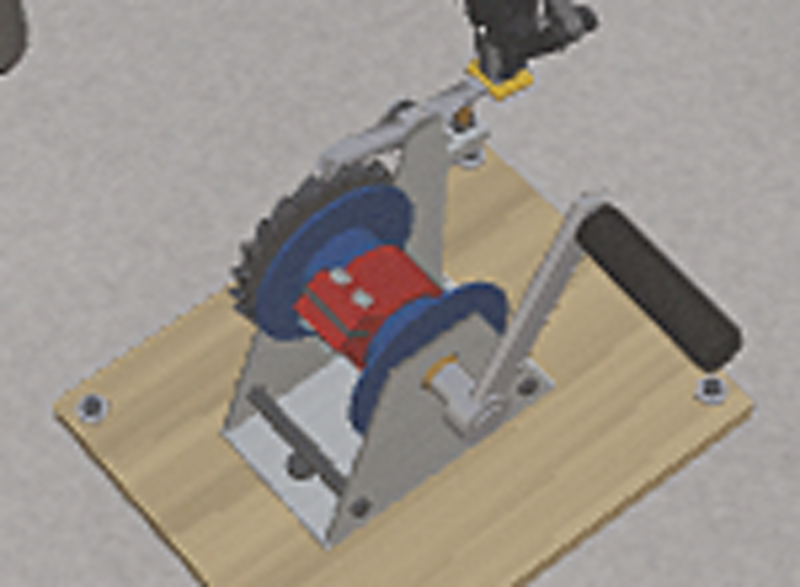

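>>> {"method": "play_rows", "body": {
  "commands": [0,0,0,0,0,0,0,0,0,0,0,0,0,0,0,0,0,0,0,0,0,0,0,0,0,0,0,0,0,0,0,0,0,0,0,0,0,0,0,0,0,0,0,0,0,0,0,0,0,0]
}}

```text
t: 16.1
tool_pos: [476.2, -46.3, 163.1]
tcp_rot: [[-1.0, -0.003, 0.0], [-0.003, 1.0, -0.0], [-0.0, -0.0, -1.0]]
wrist_force: [-3.4, -1.2, 5.1]
width: 0.004
grip_force: 3.1
```

```bash
python3 tr.py s5
```

```text
16.3 z163.06 F5.6 handle [356.57 192.07] [343 178  30  30 252] clamp [[293.2, 193.3]] end [[341.3, 177.7]] nose [([287.5, 173.1], 0.58)]
q~ -0.89 err 0.86
```

>>> {"method": "play_rows", "body": {
  "commands": [0,0,0,0,0,0,0,0,0,0,0,0,0,-2,0,0,0,0,-3,0,0,0,0,-3,0,0,0,0,-3,0,0,0,0,0,0,0,0,0,0,0,0,0,0,0,0,0,0,0,0,0]
}}

```text
t: 17.13
tool_pos: [476.2, -46.2, 173.4]
tcp_rot: [[-1.0, -0.003, -0.0], [-0.003, 1.0, 0.0], [0.0, 0.0, -1.0]]
wrist_force: [-0.3, 0.3, 0.2]
width: 0.001
grip_force: 0.0
```

```bash
python3 tr.py
```

```text
17.33 z173.57 F-0.1 handle [361.42 192.57] [348 179  30  29 230] clamp [[296.1, 188.8]] end [[347.4, 180.7]] nose [([291.6, 178.4], 0.58)]
q~ -0.7 err 0.41
```

```bash
for i in 1 2 3 4 5; do python3 tr.py s6$i; done; python3 - <<'E'
from h import *
c=camera("top");save(c,"t6")
for i in range(3):
  c=camera("top");print([(l,x["centre"],round(x["conf"],2)) for l in("clamp","wheel","crank_end") for x in spot_point(c,l)[:1]])
E
```

```text
17.53 z173.66 F0.2 handle [362.23 192.61] [348 179  30  29 241] clamp [[293.2, 190.8]] end [[345.6, 180.4]] nose [([288.7, 176.4], 0.49)]
q~ -0.67 err 0.54
17.73 z173.69 F-0.5 handle [362.64 192.93] [349 179  30  29 233] clamp [[295.5, 189.0]] end [[349.4, 179.3]] nose [([289.2, 176.2], 0.58)]
q~ -0.64 err 0.35
17.93 z173.69 F-0.0 handle [362.64 192.91] [349 179  30  29 228] clamp [[290.2, 189.6]] end [[349.9, 178.3]] nose [([288.3, 175.4], 0.67)]
q~ -0.64 err 0.37
18.13 z173.69 F0.7 handle [362.48 192.77] [349 179  30  29 234] clamp [[293.1, 190.4]] end [[348.3, 181.1]] nose [([288.3, 173.6], 0.52)]
q~ -0.65 err 0.46
18.33 z173.68 F0.2 handle [362.48 192.74] [349 179  30  29 231] clamp [[295.3, 189.9]] end [[290.4, 184.4]] nose [([286.6, 176.5], 0.48)]
q~ -0.65 err 0.48
[('clamp', [330.5, 182.2], 0.56), ('crank_end', [305.6, 221.9], 0.56)]
[('clamp', [332.1, 182.8], 0.69), ('crank_end', [302.8, 222.7], 0.89)]
[('clamp', [334.4, 183.0], 0.79), ('crank_end', [302.3, 221.7], 0.82)]
```

```bash
python3 - <<'E'
from h import *
np.set_printoptions(precision=1,suppress=True)
S=camera("scene");T=camera("top")
w=.02;f=lambda v:np.array([604.8,10.5,0])+np.array([[np.cos(w),-np.sin(w),0],[np.sin(w),np.cos(w),0],[0,0,1]])@np.array(v)
P=lambda c,a:proj(c,f([49*np.sin(a),0,118+49*np.cos(a)]))
print("obs S",(288.8,199.1),(293.8,189.8),"T",(333.1,177.2),(332.3,182.7))
for a in np.arange(.65,1.11,.05):print(a.round(2),P(S,a),P(S,a-.628),"T",P(T,a),P(T,a-.628),"dS",P(S,a-.628)-P(S,a),"dT",P(T,a-.628)-P(T,a))
b=cv2.imread("pics/s65.png")[150:230,250:350];cv2.imwrite("pics/s6c.png",cv2.resize(b,(750,600),interpolation=2))
b=cv2.imread("pics/t6.png")[160:220,290:380];cv2.imwrite("pics/t6c.png",cv2.resize(b,(800,533),interpolation=2))
E
```

```text
obs S (288.8, 199.1) (293.8, 189.8) T (333.1, 177.2) (332.3, 182.7)
0.65 [291.4 196.6] [299.6 188.8] T [335.  180.6] [334.1 189.1] dS [ 8.1 -7.8] dT [-0.9  8.5]
0.7 [290.9 197.3] [298.9 189.3] T [335.  180.1] [334.2 188.3] dS [ 8. -8.] dT [-0.8  8.2]
0.75 [290.4 198. ] [298.2 189.8] T [335.1 179.7] [334.3 187.5] dS [ 7.8 -8.1] dT [-0.8  7.8]
0.8 [289.9 198.7] [297.5 190.4] T [335.1 179.3] [334.4 186.8] dS [ 7.5 -8.3] dT [-0.7  7.5]
0.85 [289.5 199.4] [296.8 191. ] T [335.1 178.9] [334.5 186. ] dS [ 7.3 -8.4] dT [-0.7  7.1]
0.9 [289.  200.1] [296.1 191.6] T [335.2 178.6] [334.5 185.3] dS [ 7.  -8.5] dT [-0.6  6.7]
0.95 [288.7 200.7] [295.4 192.2] T [335.2 178.3] [334.6 184.6] dS [ 6.8 -8.5] dT [-0.5  6.3]
1.0 [288.3 201.4] [294.8 192.8] T [335.2 178. ] [334.7 183.9] dS [ 6.5 -8.6] dT [-0.5  5.9]
1.05 [288.  202.1] [294.1 193.5] T [335.2 177.8] [334.8 183.2] dS [ 6.1 -8.6] dT [-0.4  5.5]
1.1 [287.7 202.8] [293.5 194.1] T [335.2 177.6] [334.8 182.6] dS [ 5.8 -8.6] dT [-0.4  5. ]
```

View pics/s6c.png

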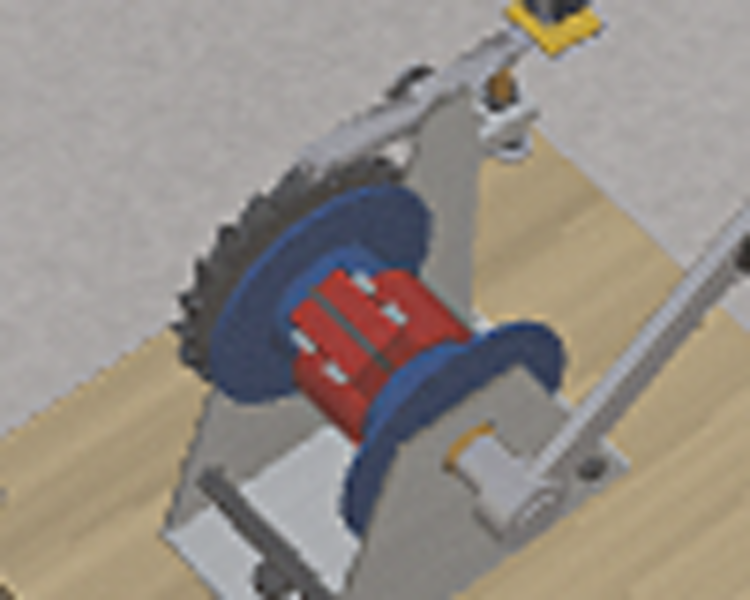

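View pics/t6c.png

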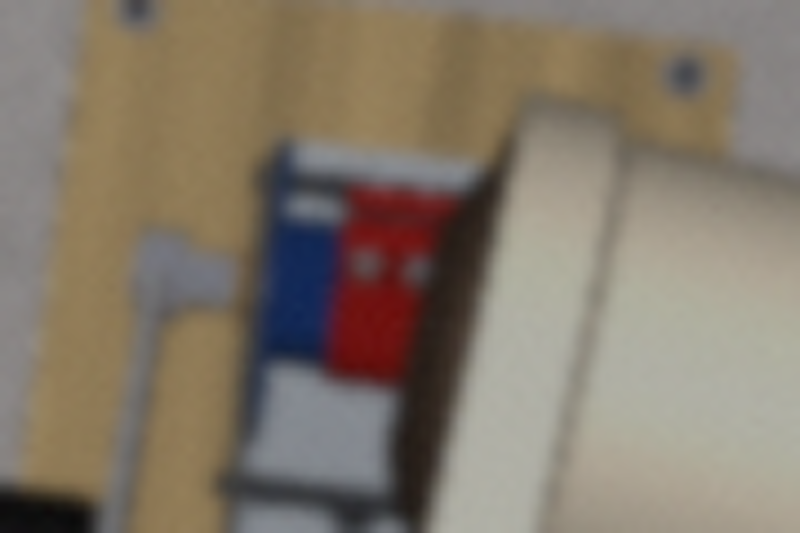

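>>> {"method": "play_rows", "body": {
  "commands": [0,0,0,2,0,0,0,0,1.5,0,0,0,0,1.5,0,0,0,0,1,0,0,0,0,1,0,0,0,0,1,0,0,0,0,1,0,0,0,0,1,0,0,0,0,0.5,0,0,0,0,0.3,0]
}}

```text
t: 19.92
tool_pos: [476.2, -46.3, 163.7]
tcp_rot: [[-1.0, -0.003, 0.001], [-0.003, 1.0, -0.0], [-0.001, -0.0, -1.0]]
wrist_force: [-3.8, -0.4, 7.4]
width: -0.001
grip_force: 4.3
```

>>> {"method": "play_rows", "body": {
  "commands": [0,0,0,0.2,0,0,0,0,0,0,0,0,0,0,0,0,0,0,0,0,0,0,0,0,0,0,0,0,0,0,0,0,0,0,0,0,0,0,0,0,0,0,0,0,0,0,0,0,0,0]
}}

```text
t: 20.75
tool_pos: [476.2, -46.3, 163.2]
tcp_rot: [[-1.0, -0.003, 0.0], [-0.003, 1.0, -0.0], [-0.0, -0.0, -1.0]]
wrist_force: [-2.8, 0.4, 5.8]
width: -0.002
grip_force: 3.1
```

```bash
python3 tr.py
```

```text
20.95 z163.24 F5.0 handle [365.47 194.83] [352 181  29  29 236] clamp [[297.1, 188.8]] end [[352.7, 180.5]] nose [([285.1, 175.0], 0.61)]
q~ -0.47 err 0.08
```

>>> {"method": "play_rows", "body": {
  "commands": [0,0,0,-10,0,0,0,0,-5,0,0,0,0,-5,0,0,0,0,0,0,0,0,0,0,0,0,0,0,0,0,0,0,0,0,0,0,0,0,0,0,0,0,0,0,0,0,0,0,0,0]
}}

```text
t: 21.78
tool_pos: [476.2, -46.2, 182.5]
tcp_rot: [[-1.0, -0.003, -0.0], [-0.003, 1.0, 0.0], [0.0, 0.0, -1.0]]
wrist_force: [0.2, 0.2, 0.4]
width: -0.003
grip_force: 0.0
```

```bash
python3 tr.py; python3 tr.py s7
```

```text
21.98 z182.68 F0.5 handle [366.99 196.73] [353 183  30  28 213] clamp [[301.4, 189.4]] end [[222.8, 153.5]] nose [([289.3, 173.8], 0.8)]
q~ -0.34 err 0.17
22.18 z182.67 F0.9 handle [366.79 196.82] [353 183  30  28 207] clamp [[297.4, 186.9]] end [[350.9, 183.0]] nose [([290.2, 175.0], 0.52)]
q~ -0.34 err 0.1
```

```bash
python3 - <<'E'
import cv2
b=cv2.imread("pics/s7.png")[150:230,250:350];cv2.imwrite("pics/s7c.png",cv2.resize(b,(750,600),interpolation=2))
E
```

```text
(no output)
```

View pics/s7c.png

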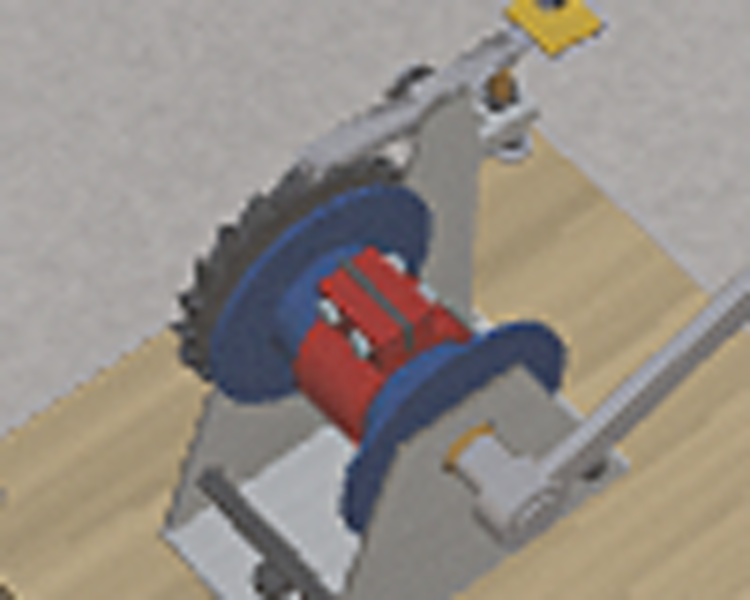

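>>> {"method": "play_rows", "body": {
  "commands": [0,0,0,-10,0,0,0,0,-8,0,0,0,15,0,0,0,0,28,0,0,0,-1,28,0,0,0,-1,28,0,0,0,0,28,0,0,0,0,28,0,0,0,0,22,0,0,0,0,10,0,0]
}}

```text
t: 23.02
tool_pos: [477.8, 143.1, 201.6]
tcp_rot: [[-1.0, -0.005, 0.001], [-0.005, 1.0, 0.001], [-0.001, 0.001, -1.0]]
wrist_force: [0.4, -0.4, 0.2]
width: 0.002
grip_force: 0.0
```

```bash
python3 - <<'E'
from h import *
c=camera("top");save(c,"t8");d=camera("scene")
s=state();print(s["t"],s["tool_pos"])
for l in("clamp","wheel","crank_end"):print(l,[x["centre"] for x in spot_point(c,l)[:1]],[x["centre"] for x in spot_point(d,l)[:1]])
m=(d["color"].max(2)<65);m[:165]=0;m[230:]=0;m[:,:345]=0;m[:,400:]=0
u=np.argwhere(m);print(u.min(0),u.max(0),u.mean(0))
w=.02;f=lambda v:np.array([604.8,10.5,0])+np.array([[np.cos(w),-np.sin(w),0],[np.sin(w),np.cos(w),0],[0,0,1]])@np.array(v)
h=f([-123.6,133,158]);print(h,proj(d,h),proj(c,h))
E
```

```text
23.1167 [477.81293901 142.01008154 201.32404046]
clamp [[333.7, 189.8]] []
wheel [[351.1, 194.0]] [[289.3, 185.2]]
crank_end [[302.6, 230.2]] [[355.4, 179.8]]
[165 353] [213 391] [183.06380028 370.47572816]
[478.56489651 141.00156568 158.        ] [367.01418869 197.20014875] [283.76248721 225.98780753]
```

>>> {"method": "play_rows", "body": {
  "commands": [0,0,0,5,0,0,0,0,5,0,0,0,0,5,0,0,0,0,4,0,0,0,0,2,0,0,0,0,1,0,0,0,0,0,0,0,0,0,0,0,0,0,0,0,0,0,0,0,0,0]
}}

```text
t: 24.25
tool_pos: [477.8, 140.8, 178.9]
tcp_rot: [[-1.0, -0.003, 0.0], [-0.003, 1.0, 0.0], [-0.0, 0.0, -1.0]]
wrist_force: [-0.0, 0.1, 0.4]
width: 0.002
grip_force: 0.0
```

>>> {"method": "play_rows", "body": {
  "commands": [0,0,0,0.5,0,0,0,0,0.5,0,0,0,0,0.5,0,0,0,0,0.5,0,0,0,0,0.5,0,0,0,0,0.5,0,0,0,0,0,0,0,0,0,0,0,0,0,0,0,0,0,0,0,0,0]
}}

```text
t: 25.08
tool_pos: [477.7, 140.8, 175.7]
tcp_rot: [[-1.0, -0.003, 0.0], [-0.003, 1.0, -0.0], [-0.0, -0.0, -1.0]]
wrist_force: [0.1, -1.1, -0.7]
width: -0.001
grip_force: 0.0
```

>>> {"method": "play_rows", "body": {
  "commands": [0,0,0,0.5,0,0,0,0,0.5,0,0,0,0,0.5,0,0,0,0,0.5,0,0,0,0,0,0,0,0,0,0,0,0,0,0,0,0,0,0,0,0,0,0,0,0,0,0,0,0,0,0,0]
}}

```text
t: 25.92
tool_pos: [477.7, 140.8, 173.7]
tcp_rot: [[-1.0, -0.003, 0.0], [-0.003, 1.0, 0.0], [-0.0, 0.0, -1.0]]
wrist_force: [0.6, 0.1, -0.9]
width: 0.001
grip_force: 0.0
```

>>> {"method": "play_rows", "body": {
  "commands": [0,0,0,0.4,0,0,0,0,0.4,0,0,0,0,0.4,0,0,0,0,0,0,0,0,0,0,0,0,0,0,0,0,0,0,0,0,0,0,0,0,0,0,0,0,0,0,0,0,0,0,0,0]
}}

```text
t: 26.75
tool_pos: [477.7, 140.8, 172.5]
tcp_rot: [[-1.0, -0.003, 0.0], [-0.003, 1.0, 0.0], [-0.0, 0.0, -1.0]]
wrist_force: [-0.7, -0.4, 1.7]
width: 0.0
grip_force: 1.1
```

>>> {"method": "play_rows", "body": {
  "commands": [0,0,0,0.3,0,0,0,0,0.3,0,0,0,0,0,0,0,0,0,0,0,0,0,0,0,0,0,0,0,0,0,0,0,0,0,0,0,0,0,0,0,0,0,0,0,0,0,0,0,0,0]
}}

```text
t: 27.58
tool_pos: [477.6, 140.8, 172.0]
tcp_rot: [[-1.0, -0.003, 0.0], [-0.003, 1.0, 0.0], [-0.0, 0.0, -1.0]]
wrist_force: [-3.6, 0.7, 5.0]
width: 0.004
grip_force: 2.6
```

```bash
python3 -c "
from workcell import *
for i in range(3):
    camera('scene');s=state();print(s['tool_pos'],s['wrist_force'],s['grip_force'])"
```

```text
[477.620442   140.80586046 172.05257301] [-3.39724568  0.1326587   5.35448424] 2.6332893781363964
[477.66136806 140.81518767 172.06035888] [-3.14825607 -0.75188157  5.13981091] 2.6338142179884017
[477.646823   140.82271456 172.07611992] [-2.52238181 -0.4094136   5.73227363] 2.633590225595981
```

>>> {"method": "play_rows", "body": {
  "commands": [0,0,0,0.2,0,0,0,0,0.2,0,0,0,0,0.2,0,0,0,0,0,0,0,0,0,0,0,0,0,0,0,0,0,0,0,0,0,0,0,0,0,0,0,0,0,0,0,0,0,0,0,0]
}}

```text
t: 28.57
tool_pos: [477.6, 140.8, 171.7]
tcp_rot: [[-1.0, -0.003, 0.0], [-0.003, 1.0, 0.0], [-0.0, 0.0, -1.0]]
wrist_force: [-4.5, -0.4, 6.9]
width: 0.001
grip_force: 3.7
```

```bash
python3 tr.py;python3 -c "
from workcell import *
for i in range(3):
    camera('scene');s=state();print(s['tool_pos'],s['wrist_force'],s['grip_force'])"
```

```text
28.77 z171.75 F7.8 handle [369.52 183.07] [352 165  35  47 827] clamp [[298.8, 185.7]] end [[354.3, 183.4]] nose [([288.8, 174.0], 0.6)]
q~ -0.57 err 12.13
[477.57677652 140.83869094 171.74580678] [-3.52573041 -0.96524696  7.13283493] 3.6726839281618595
[477.58653932 140.82350514 171.75137066] [-3.4063031   0.20070682  7.19003735] 3.6722095403820276
[477.57564664 140.82257639 171.73575786] [-2.72810742 -1.18461381  6.89771828] 3.6724513303488493
```

>>> {"method": "play_rows", "body": {
  "commands": [0,0,0,0.3,0,0,0,0,0.3,0,0,0,0,0.3,0,0,0,0,0,0,0,0,0,0,0,0,0,0,0,0,0,0,0,0,0,0,0,0,0,0,0,0,0,0,0,0,0,0,0,0]
}}

```text
t: 29.75
tool_pos: [477.5, 140.8, 171.3]
tcp_rot: [[-1.0, -0.003, 0.0], [-0.003, 1.0, 0.0], [-0.0, 0.0, -1.0]]
wrist_force: [-5.3, -0.6, 10.5]
width: -0.002
grip_force: 5.4
```

```bash
python3 -c "
from workcell import *
for i in range(3):
    camera('scene');s=state();print(s['tool_pos'],s['wrist_force'],s['grip_force'])"
```

```text
[477.47979655 140.84370102 171.31308473] [-4.83591423  0.46868076  9.9087216 ] 5.3503711335361
[477.45164243 140.82748757 171.27071855] [-5.6291457   0.10360866 10.45595293] 5.35006133839488
[477.4551108  140.828249   171.27413829] [-5.15684496 -0.60263197 11.01492118] 5.350353978574276
```

About 10.5 N (11.7 N total). I'll hold it a little longer, then lift off.

>>> {"method": "play_rows", "body": {
  "commands": [0,0,0,0,0,0,0,0,0,0,0,0,0,0,0,0,0,0,0,0,0,0,0,0,0,0,0,0,0,0,0,0,0,0,0,0,0,0,-1,0,0,0,0,-3,0,0,0,0,-8,0]
}}

```text
t: 30.73
tool_pos: [477.4, 140.6, 181.5]
tcp_rot: [[-1.0, -0.003, -0.001], [-0.003, 1.0, -0.001], [0.001, -0.001, -1.0]]
wrist_force: [0.2, 0.1, -0.7]
width: -0.001
grip_force: 0.0
```

>>> {"method": "play_rows", "body": {
  "commands": [0,0,0,-10,0,0,0,0,-10,0,0,0,0,-15,0,0,15,0,-15,0,0,15,0,-15,0,0,10,0,0,0,0,0,0,0,0,0,0,0,0,0,0,0,0,0,0,0,0,0,0,0]
}}

```text
t: 31.57
tool_pos: [438.0, 140.6, 246.5]
tcp_rot: [[-1.0, -0.003, -0.001], [-0.003, 1.0, -0.0], [0.001, -0.0, -1.0]]
wrist_force: [0.1, -0.3, -0.0]
width: 0.003
grip_force: 0.0
```

```bash
python3 tr.py s9; python3 -c "
import cv2
b=cv2.imread('pics/s9.png')[90:350,180:480];cv2.imwrite('pics/s9c.png',cv2.resize(b,(692,600),interpolation=2))"
```

```text
31.77 z246.88 F-0.2 handle [367.11 196.69] [353 183  30  28 239] clamp [[300.2, 184.9]] end [[352.9, 184.2]] nose [([290.0, 176.2], 0.61)]
q~ -0.33 err 0.28
```

View pics/s9c.png

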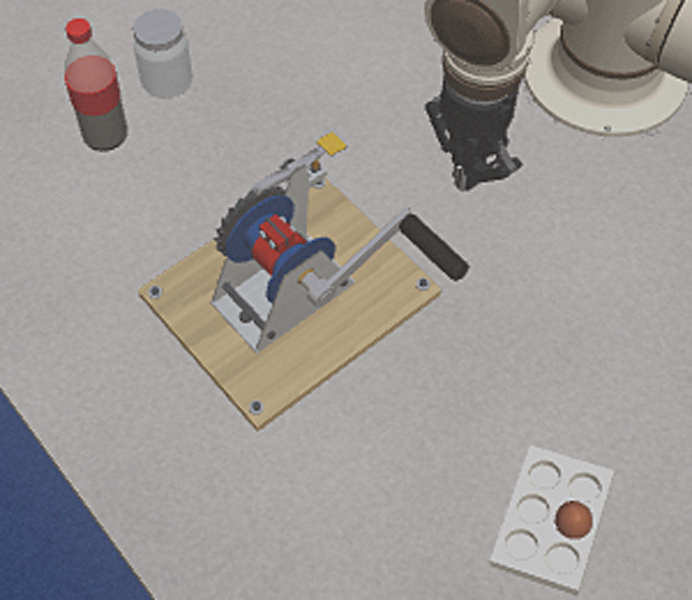

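The crank is held at the third tooth with the clamp on top. The pad at crop (332,144) is back at its home height, and the bystanders have not moved.

```bash
python3 -c "
from workcell import *
print(close_job())"
```

```text
the job is handed in; nothing more can be done
None
```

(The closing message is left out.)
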